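Stamp the envelope on the hall console

ROBOT

A 7-joint arm with a two-finger parallel gripper is mounted at the origin on the work surface. World frame = base frame: x ahead of the robot, y to its left, z up, the work surface at z = 0. Lengths are in m, angles in rad, forces in N, time in s.
With the tool pointing down it reaches from about 0.35 to 0.9 m from the base axis. Payload 8.1 kg.
Tool frame: the origin (TCP) lies midway between the tips of the shut fingers; the grasp point (between the pads) lies 19 mm behind it; z points along the fingers, y is the line along which they close (so a half turn about z gives the same grasp; the last joint's range is limited). The gripper opens to 92 mm and grips with 3 to 60 N. Pads are 19 mm wide; open, the fingers measure 130 mm over their backs; the gripper's body (75 mm by 190 mm) begins 47 mm behind the grasp point.
Start: joints at [-1.389, 0.434, 0.025, 1.573, -0.012, 1.134, -0.075], TCP at [0.176, 0.6, 0.227] pointing down, gripper open.
Joint ranges: [-2.62, 2.62], [-0.44, 2.09], [-1.27, 1.32], [0.08, 2.57], [-1.32, 4.46], [0.12, 2], [-2.74, 2.74]. Speed limits (rad/s): [2.22, 2.22, 3.01, 3.01, 3.14, 3.14, 3.14].

INTERFACE

Orientations are given as a rotation vector (axis times angle).
In Python, from cell import observe, get_image, camera_model, sign_off, recognise, silhouettes gives the robot as it stands.
- The arm moves only by the tool apply_moves, never from a script. Its argument "motion" is a list of rows, each an object of numbers: "x", "y", "z": the shift along the world's x, y, z in cm; "yaw": the turn about the world's z in degrees; "hand": the opening, from -1 (shut) to 1 (fully open), so that 0 is half open. In form: [{"x": .., "y": .., "z": .., "yaw": .., "hand": ..}, ...]. A call has 1 to 10 rows; each row is the pose to reach, as a shift and turn from the pose commanded when the call began; what a row does not reach only later rows make up. A row lasts 1/8 s, in which the tool goes at most 62.5 mm and 10.7 degrees, less where a joint would pass 70% of its speed; a pose out of reach is approached as far as the arm can. A call with a gripper value outside its range is refused whole. The fingers move at their own pace and stop on an object; "newtons" is the grip in N (left out, the last holds). Time passes only in rows, so rows that repeat a pose let the fingers close. It gives the time, the measured TCP pose, the force, the opening and the grip force at its end, in the units of the state.
- observe(): the state, without advancing time (a new reading comes with each control period).
- get_image(name): name is "scene" or "top" or "wrist"; returns the picture (400x640x3 uint8, blue, green, red); there is no depth.
- camera_model(name): a dict with "camera_matrix" (3x3 intrinsics, pixels), "k1" (the pictures are not rectified: a ray, as slopes to the right and down, at radius r is drawn at 1 + k1 r^2 times it, then the intrinsics apply), "T" (4x4, takes a point from camera to world coordinates). Camera axes: x right, y up, looking along -z (the intrinsics and any distortion apply to the point x, -y, -z); pixel columns grow to the right and rows downward; lengths in m; the calibration is good to about 2 mm. A picture is of the moment at which its call begins: read the wrist's pose just before it. camera_model takes no time and is no camera call; for the wrist camera it gives the pose at the moment of the call.
- sign_off(): hands the job in; it is judged then, once.
Trained networks look in the newest picture that a camera, given by its name, has taken for a name from the list of things; names that differ only in an ending like _2 or _b are one class to them, and where a whole thing is asked for, a point or a joint stands for the part that bears it (a point fixed in the world has none). Each returns a list of dicts, best first, with "p" (0 to 1); they miss things now and then, are a little off and sometimes report something else, mostly with a low value. They report only what shows in the picture. A call takes as long as a camera call. They do not tell look-alikes from the thing itself.
- recognise(query, camera): "rect" ([left, top, right, bottom] in pixels, round what is visible of it).
- silhouettes(query, camera): "mask" (400x640 bool, what is visible of it) and "rect" ([left, top, right, bottom] in pixels, round what is visible of it).
The state is a dict: "clock": time; "joints": joint angles; "dq": joint speeds; "joint_efforts": joint torques, N m; "position": TCP position; "ee_rot": TCP orientation; "force": force on the tool from outside, world axes, zero at the start; "ft_torque": the same for the moment, N m; "width": opening from 0.0 (shut) to 1.0 (fully open); "gripper_force": force on a finger pad.
Only numpy, scipy, OpenCV 4.12 (cv2) and the standard library are available. Lean on these libraries where they do the work, as an engineer would, in place of code of your own. Each camera call takes 0.05 s, during which the arm holds its last target. There are 200 camera calls.

TASK

Two identical self-inking stamps stand on the console, one of them on the sealed envelope and the other on a cork coaster. Push the one on the envelope straight down through its whole stroke, keep it down for about half a second so that the address prints, then let it spring back up and leave it standing where it was. Leave the other stamp alone.

Things in the scene. Friction and masses are not known exactly. Their poses are not given: they have to be found in the camera images.
- stamp_a_top (a point): Centre of the flat, level top face (52 mm along y x 34 mm along x, z up) of a self-inking stamp: black plastic, grey top, white side panels, on a loose 66 x 44 mm foot. At rest this point is 101 mm above the console; the cap, and this point with it, slides straight down 24 mm against a spring to a hard stop (77 mm above the console). Which stamp is on the envelope varies.
- stamp_b_top (a point): The same point of the second, identical stamp; one of the two stands on the envelope, the other on a 110 mm square cork coaster. Each weighs about 430 g. In both, the spring resists with about 3 N at the start of the stroke and 7 N at the stop, plus 1 N when pushed at 50 mm/s, and lifts the cap back by itself.
- envelope: White paper envelope lying flat, flap side up, 114 mm (x axis) x 162 mm (y axis), 3 mm thick, held in place on the console. Origin at the centre of its underside. The stamp to press stands on it, its middle within 40 mm of the envelope's middle; the other stamp is more than 180 mm from it.
There are look-alikes about, which are no part of the job. Of the things shaped like the envelope, the white one is meant.

How it is judged:
On the way:
1. the stamp on the envelope is pushed down through its stroke (top at least 20 of the 24 mm down) and kept there 0.2 s, upright within 10 degrees (((horizontal distance between stamp_a_top and envelope below 0.08 m and height (world z) of stamp_a_top below 0.081 m and angle between stamp_a_top's own z axis and vertical below 0.175 rad) or (horizontal distance between stamp_b_top and envelope below 0.08 m and height (world z) of stamp_b_top below 0.081 m and angle between stamp_b_top's own z axis and vertical below 0.175 rad))), for 0.2 s.
At the end, for the whole second after the job is handed in: Both stamps stand upright within 10 degrees, each with its cap sprung back up (top more than 93 mm above the console) and its top within 20 mm of where it started (distance of each of stamp_a_top, stamp_b_top from where it was at the start of the episode below 0.02 m and angle between each of stamp_a_top, stamp_b_top's own z axis and vertical below 0.175 rad and height (world z) of each of stamp_a_top, stamp_b_top above 0.093 m); the robot touches nothing.
It fails at once if the stamp on the coaster is pressed (its top more than 8 mm down) ((not (horizontal distance between stamp_a_top and envelope below 0.08 m) and height (world z) of stamp_a_top below 0.093 m) or (not (horizontal distance between stamp_b_top and envelope below 0.08 m) and height (world z) of stamp_b_top below 0.093 m)).
It fails at once if a stamp is tipped by more than 20 degrees (angle between any of stamp_a_top, stamp_b_top's own z axis and vertical above 0.35 rad).
It also fails if it takes over 27 s, if anything falls off the work surface, if the arm or the gripper's body presses on something with over 40 N, if the wrist force passes 120 N, or if a joint passes its speed limit or range.

## Working session

There is one attempt and no reset: what is moved stays moved. The work goes in short steps, Python scripts to look and compute and a tool call to move; the robot and the scene stay as the last step left them, time stands still between calls to the robot, and variables do not carry over. Pictures are saved under pics/ and viewed, at most 10 in all, crops included, and the job is handed in when it is done.

Besides the shell and the picture viewer there is one more tool, called after ">>>" as a command line: name --argument value ..., lists and objects as JSON in quotes. apply_moves: Moves the arm, as the interface text tells. Its arguments: {"type":"object","properties":{"motion":{"type":"array","items":{"type":"object","properties":{"x":{"type":"number"},"y":{"type":"number"},"z":{"type":"number"},"yaw":{"type":"number"},"hand":{"type":"number"}}}},"newtons":{"type":"number"}},"required":["motion"]}

```bash
mkdir -p pics; cat > h.py <<'E'
import numpy as np, cv2
from cell import *
def ray(name,px):
    m=camera_model(name);K=np.array(m["camera_matrix"]);T=np.array(m["T"])
    d=np.linalg.inv(K)@[px[0],px[1],1];d=d[:2]/d[2]
    u=d.copy()
    for _ in range(20): u=d/(1+m["k1"]*(u@u))
    return T[:3,3],T[:3,:3]@np.array([u[0],-u[1],-1])
def atz(name,px,z):
    o,r=ray(name,px);return o+r*(z-o[2])/r[2]
E
python3 - <<'E'
from h import *
print(observe())
a=[]
for c in("scene","top"):
    im=get_image(c);cv2.imwrite(f"pics/{c}.png",im)
    for q in("stamp_a_top","envelope"):
        for r in recognise(q,c):
            x=r["rect"];print(c,q,round(r["p"],2),np.round(x),np.round(atz(c,[(x[0]+x[2])/2,(x[1]+x[3])/2],.1 if q[0]=="s" else .003),3))
E
```

```text
{'clock': 0.0, 'joints': array([-1.38860491,  0.43519492,  0.02497624,  1.57409647, -0.01161624,
        1.13403204, -0.07511188]), 'dq': array([ 0.00193334,  0.00121531,  0.00089863, -0.00026671, -0.00048561,
       -0.00023609,  0.00050223]), 'joint_efforts': array([ 5.04567215e-04, -6.67849731e+01,  9.84667428e-01, -3.14452851e+01,
       -6.05703495e-02,  4.31247451e-02,  1.77959864e-04]), 'position': array([0.17550361, 0.59930681, 0.2259627 ]), 'ee_rot': array([-4.45967624e-01, -3.10967986e+00,  2.48600880e-03]), 'force': array([-0.60221649, -0.04311467,  0.99665575]), 'ft_torque': array([-0.00797679,  0.03265916, -0.0066441 ]), 'gripper_force': 0.0, 'width': 0.9989566231147479}
scene stamp_a_top 0.7 [344. 202. 368. 227.] [0.576 0.214 0.1  ]
scene envelope 0.81 [326. 206. 397. 255.] [0.558 0.232 0.003]
scene envelope 0.75 [137. 234. 214. 285.] [ 0.76  -0.186  0.003]
scene envelope 0.56 [428. 154. 500. 187.] [0.299 0.462 0.003]
top stamp_a_top 0.81 [279. 197. 302. 207.] [0.545 0.213 0.1  ]
top envelope 0.81 [387. 123. 442. 164.] [ 0.752 -0.194  0.003]
top envelope 0.67 [261. 181. 317. 223.] [0.557 0.223 0.003]
top envelope 0.56 [184. 258. 242. 310.] [0.296 0.465 0.003]
```

View pics/top.png

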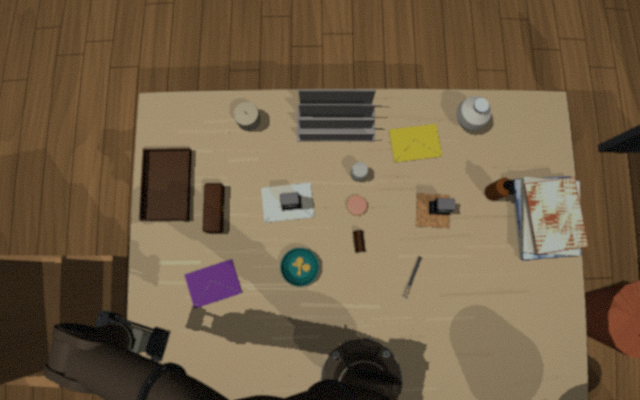

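View pics/scene.png

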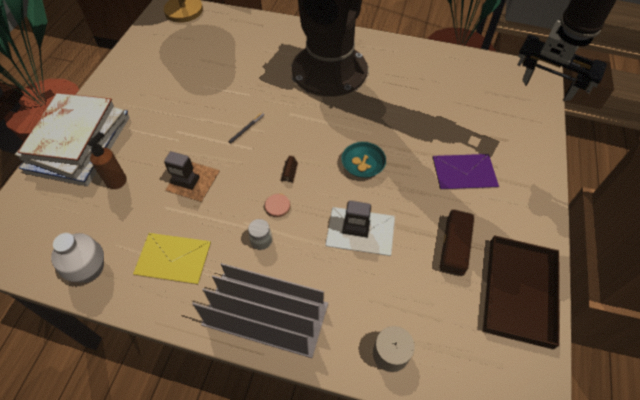

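Possible stamps in the top view: one at (290,200) on the white envelope, and one at (442,206) on the cork coaster. The envelopes are white (289,202), yellow (415,143) and purple (213,283). I choose the stamp at (290,200) and will check it in a close crop.

```bash
python3 - <<'E'
from h import *
t=cv2.imread("pics/top.png")[175:230,250:330];s=cv2.imread("pics/scene.png")[190:260,320:400]
f=lambda i:cv2.resize(i,(400,int(i.shape[0]*5)),interpolation=cv2.INTER_CUBIC)
t,s=f(t),f(s);cv2.imwrite("pics/crop.png",np.clip(np.vstack([t,s])*1.8,0,255).astype(np.uint8)[:600])
E
```

```text
(no output)
```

View pics/crop.png

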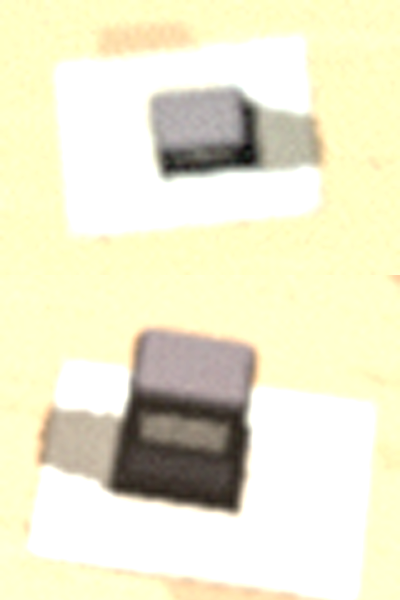

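The crop shows a grey-topped stamp standing on the white envelope, which is the right one. The top-face centre is near (289.5,198.5) in top and (358.4,208) in scene.

```bash
python3 - <<'E'
from h import *
print(atz("top",[289.5,198.5],.101),atz("scene",[358.4,208],.101))
for p in[(152,93),(240,89),(246,143),(160,150)]: print(atz("top",[p[0]/5+249.6,p[1]/5+174.6],.101))
for p in[(437,201),(455,201),(455,211),(437,211)]: print(atz("top",p,.101))
from scipy.spatial.transform import Rotation as R
print(R.from_rotvec(observe()["ee_rot"]).as_matrix().round(3))
print(camera_model("wrist")["T"])
E
```

```text
[0.55446641 0.21457303 0.101     ] [0.55854012 0.21562615 0.101     ]
[0.57101321 0.24346393 0.101     ]
[0.57298664 0.19000793 0.101     ]
[0.53983209 0.18642139 0.101     ]
[0.53600531 0.23845986 0.101     ]
[ 0.54294539 -0.23399323  0.101     ]
[ 0.54247571 -0.2899094   0.101     ]
[ 0.51169524 -0.28829274  0.101     ]
[ 0.51224469 -0.23256329  0.101     ]
[[-0.96   0.281 -0.   ]
 [ 0.281  0.96  -0.   ]
 [-0.    -0.    -1.   ]]
[[ 2.80638657e-01 -9.23063200e-01 -2.63051845e-01  1.05495404e-01]
 [ 9.59813323e-01  2.69729505e-01  7.74879264e-02  6.20863691e-01]
 [-5.73409551e-04 -2.74226773e-01  9.61664884e-01  3.84651454e-01]
 [ 0.00000000e+00  0.00000000e+00  0.00000000e+00  1.00000000e+00]]
```

>>> apply_moves --motion '[{"x": 3,"y": -3,"hand": -1,"yaw": 3},{"x": 7,"y": -7,"hand": -1,"yaw": 6},{"x": 11,"y": -11,"hand": -1,"yaw": 10},{"x": 15,"y": -15,"hand": -1,"yaw": 14},{"x": 19,"y": -19.5,"hand": -1,"yaw": 18},{"x": 23,"y": -23.5,"hand": -1,"yaw": 20},{"x": 27,"y": -27.5,"hand": -1,"yaw": 20},{"x": 30,"y": -31,"hand": -1,"yaw": 20},{"x": 32,"y": -34,"hand": -1,"yaw": 20},{"x": 33,"y": -38.5,"hand": -1,"yaw": 20}]' --newtons 40

```text
schema error: expected keys x, y, z, yaw, hand
```

>>> apply_moves --motion '[{"hand": -1},{"hand": -1}]'

```text
schema error: expected keys x, y, z, yaw, hand
```

```bash
python3 - <<'E'
from h import *
s=observe();print(s["clock"],s["position"],s["width"],s["force"])
im=get_image("wrist");cv2.imwrite("pics/w.png",im)
for r in silhouettes("stamp_a_top","wrist"): print(r["p"],r["rect"])
E
```

```text
0.3 [0.17560799 0.5996756  0.22649441] 0.999984002967166 [ 0.92987599 -0.13985889  0.15755901]
```

View pics/w.png

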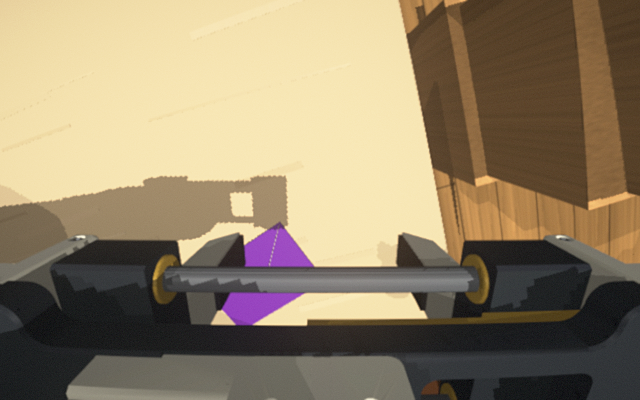

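The wrist picture was taken before any move, because both calls were refused for missing keys. It shows the purple envelope and no stamp. I'm resending with every key, and stopping beyond the stamp so the wrist camera, which looks back toward −x, can see it.

>>> apply_moves --motion '[{"x": 4,"y": -3,"z": 0,"yaw": 3,"hand": -1},{"x": 9,"y": -7,"z": 0,"yaw": 6,"hand": -1},{"x": 14,"y": -11,"z": 0,"yaw": 10,"hand": -1},{"x": 19,"y": -15,"z": 0,"yaw": 14,"hand": -1},{"x": 24,"y": -19,"z": 0,"yaw": 18,"hand": -1},{"x": 29,"y": -23,"z": 0,"yaw": 20,"hand": -1},{"x": 34,"y": -27,"z": 0,"yaw": 20,"hand": -1},{"x": 38,"y": -31,"z": 0,"yaw": 20,"hand": -1},{"x": 42,"y": -35,"z": 0,"yaw": 20,"hand": -1},{"x": 45,"y": -38.5,"z": 0,"yaw": 20,"hand": -1}]' --newtons 40

```text
clock: 1.65
position: [0.6275, 0.2122, 0.2267]
ee_rot: [-0.098, 3.139, -0.001]
force: [-0.2, -0.2, -0.1]
width: 0.007
gripper_force: 0.0
```

>>> apply_moves --motion '[{"x": 0,"y": 0,"z": 0,"yaw": 0,"hand": -1},{"x": 0,"y": 0,"z": 0,"yaw": 0,"hand": -1}]'

```text
clock: 1.9
position: [0.6252, 0.2154, 0.2266]
ee_rot: [0.101, -3.139, -0.001]
force: [-0.9, -0.0, -0.3]
width: 0.005
gripper_force: 0.0
```

```bash
python3 - <<'E'
from h import *
s=observe();print(s["clock"],s["position"],s["width"],s["force"],s["ee_rot"])
im=get_image("wrist");cv2.imwrite("pics/w2.png",im)
for r in silhouettes("stamp_a_top","wrist"): print(r["p"],r["rect"])
m=camera_model("wrist");T=np.array(m["T"]);K=np.array(m["camera_matrix"])
for P in([.5545,.2145,.101],[.5585,.2155,.101]):
    c=T[:3,:3].T@(np.array(P)-T[:3,3]);u=np.array([c[0],-c[1]])/-c[2];u*=1+m["k1"]*(u@u);print(K@[*u,1])
E
```

```text
1.9 [0.62524675 0.21539679 0.22655365] 0.004646335859739579 [-0.89576311 -0.01928323 -0.27041829] [ 1.00944514e-01 -3.13937726e+00 -1.01365912e-03]
0.6 [298.3, 106.9, 355.9, 147.2]
[322.704908  124.5097361   1.       ]
[323.45612948 128.85583969   1.        ]
```

View pics/w2.png

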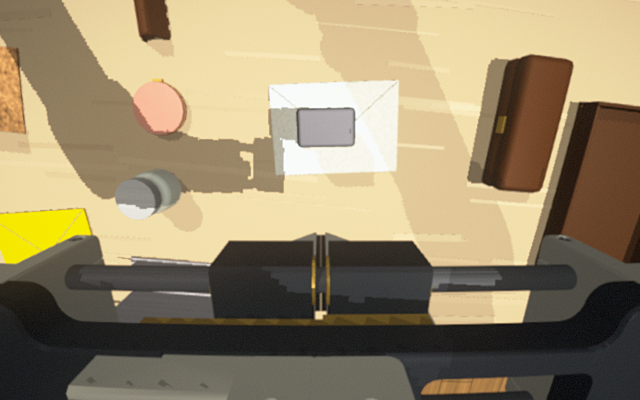

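The wrist view shows the grey stamp top at (326,127) on the white envelope, matching the prediction to about 3 px. The target is about (0.557, 0.217).

>>> apply_moves --motion '[{"x": -4,"y": 0,"z": 0,"yaw": 0,"hand": -1},{"x": -7,"y": 0.2,"z": -2,"yaw": 0,"hand": -1},{"x": -7,"y": 0.2,"z": -6,"yaw": 0,"hand": -1},{"x": -7,"y": 0.2,"z": -9,"yaw": 0,"hand": -1},{"x": -7,"y": 0.2,"z": -11,"yaw": 0,"hand": -1},{"x": -7,"y": 0.2,"z": -11.5,"yaw": 0,"hand": -1},{"x": -7,"y": 0.2,"z": -11.5,"yaw": 0,"hand": -1}]'

```text
clock: 2.88
position: [0.5554, 0.2177, 0.1122]
ee_rot: [-0.103, 3.14, 0.001]
force: [0.5, -0.7, -0.1]
width: 0.001
gripper_force: 0.0
```

>>> apply_moves --motion '[{"x": 0,"y": 0,"z": -0.5,"yaw": 0,"hand": -1},{"x": 0,"y": 0,"z": -1,"yaw": 0,"hand": -1},{"x": 0,"y": 0,"z": -1.5,"yaw": 0,"hand": -1},{"x": 0,"y": 0,"z": -2,"yaw": 0,"hand": -1},{"x": 0,"y": 0,"z": -2,"yaw": 0,"hand": -1}]'

```text
clock: 3.5
position: [0.556, 0.217, 0.0917]
ee_rot: [-0.101, 3.139, 0.0]
force: [0.1, 0.5, 3.5]
width: 0.003
gripper_force: 1.9
```

>>> apply_moves --motion '[{"x": 0,"y": 0,"z": -0.5,"yaw": 0,"hand": -1},{"x": 0,"y": 0,"z": -1,"yaw": 0,"hand": -1},{"x": 0,"y": 0,"z": -1.3,"yaw": 0,"hand": -1},{"x": 0,"y": 0,"z": -1.4,"yaw": 0,"hand": -1},{"x": 0,"y": 0,"z": -1.4,"yaw": 0,"hand": -1}]'

```text
clock: 4.12
position: [0.5559, 0.217, 0.0781]
ee_rot: [-0.101, 3.139, 0.001]
force: [-1.3, -0.5, 5.7]
width: 0.006
gripper_force: 3.1
```

>>> apply_moves --motion '[{"x": 0,"y": 0,"z": -0.1,"yaw": 0,"hand": -1},{"x": 0,"y": 0,"z": -0.2,"yaw": 0,"hand": -1},{"x": 0,"y": 0,"z": -0.2,"yaw": 0,"hand": -1},{"x": 0,"y": 0,"z": -0.2,"yaw": 0,"hand": -1},{"x": 0,"y": 0,"z": -0.2,"yaw": 0,"hand": -1}]'

```text
clock: 4.75
position: [0.5561, 0.2171, 0.0772]
ee_rot: [-0.101, 3.139, 0.001]
force: [-3.2, -1.3, 17.1]
width: 0.005
gripper_force: 8.2
```

At the hard stop: the force jumped to 17 N. It has been held long enough, so release it straight up.

>>> apply_moves --motion '[{"x": 0,"y": 0,"z": 0.3,"yaw": 0,"hand": -1},{"x": 0,"y": 0,"z": 0.8,"yaw": 0,"hand": -1},{"x": 0,"y": 0,"z": 1.3,"yaw": 0,"hand": -1},{"x": 0,"y": 0,"z": 1.8,"yaw": 0,"hand": -1},{"x": 0,"y": 0,"z": 2.3,"yaw": 0,"hand": -1},{"x": 0,"y": 0,"z": 3,"yaw": 0,"hand": -1},{"x": 0,"y": 0,"z": 6,"yaw": 0,"hand": -1},{"x": 0,"y": 0,"z": 10,"yaw": 0,"hand": -1},{"x": 2,"y": 0,"z": 15,"yaw": 0,"hand": -1},{"x": 7,"y": 0,"z": 15,"yaw": 0,"hand": -1}]'

```text
clock: 6.0
position: [0.6267, 0.2182, 0.231]
ee_rot: [-0.104, 3.135, 0.005]
force: [0.7, 1.0, -0.1]
width: 0.004
gripper_force: 0.0
```

>>> apply_moves --motion '[{"x": 0,"y": 0,"z": 0,"yaw": 0,"hand": -1},{"x": 0,"y": 0,"z": 0,"yaw": 0,"hand": -1},{"x": 0,"y": 0,"z": 0,"yaw": 0,"hand": -1}]'

```text
clock: 6.38
position: [0.6244, 0.217, 0.2254]
ee_rot: [0.102, -3.138, 0.0]
force: [0.1, -0.0, 0.1]
width: 0.006
gripper_force: 0.0
```

```bash
python3 - <<'E'
from h import *
s=observe();print(s["clock"],s["position"],s["force"])
a=get_image("wrist");b=get_image("scene")
c=cv2.resize(np.hstack([cv2.imread("pics/scene.png")[190:260,320:400],b[190:260,320:400]]),(640,280))
cv2.imwrite("pics/end.png",np.vstack([a[:300],c]))
E
```

```text
6.375 [0.62442065 0.21700528 0.22539342] [ 0.1156004  -0.00969607  0.11901085]
```

View pics/end.png

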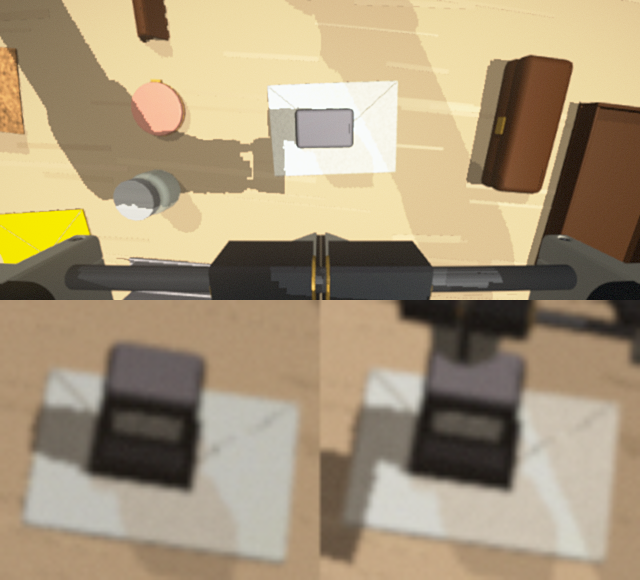

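The stamp's cap is back up and the stamp is standing where it was, with its top at (325,128) in the wrist view. The arm is clear of it.

```bash
python3 -c "from cell import *;print(sign_off())"
```

```text
the job is handed in; nothing more can be done
None
```

I pushed the stamp on the white envelope down to its hard stop, held it there about half a second and released it; the last pictures show it upright with its cap up where it started, the arm stayed clear of the coaster stamp, and the job is handed in (no verdict came back).

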